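# Prime a tablet dispenser, close its hopper, lift the desiccant cap alone and hold it

### The job

The tablet dispenser has just been refilled: prime it by swinging its sprung lever all the way to the stop and letting it spring back. Then close the hopper with its two nested lids carried together from the steel tray as one stack (hold the stack by the wide rim of the lower, inner lid; the outer cap only rests on it), lower them until the inner lid sits fully home on the hopper mouth without dropping it, and let go of the rim. Finally lift the outer cap alone by its knob, leaving the inner lid shut and undisturbed so that its desiccant can be changed, and finish while still holding the cap up, level and over the hopper, at least 8 cm above its place; disturb nothing else on the bench.

Things in the scene. Friction and masses are not known exactly. Their poses are not given: they have to be found in the camera images.
- hopper_mouth (a point): Centre of the hopper's round mouth, at the height of its rim, 160 mm above the bench. Neck: outer diameter 60, inner 54 mm, straight for 28 mm below the rim, then widening to the hopper. z up, x and y as for the dispenser.
- dispenser: Tablet dispenser, fixed to the bench: white round foot and housing (diameter 116 mm, up to 75 mm high), on it a clear hopper (diameter 88 mm, narrowing to its neck at 118 to 132 mm height). Origin: on the hopper's vertical axis, at bench height. Its chute and cup lie along its -x (towards the robot at yaw 0), the lever at rest along its -y.
- lever (a joint): The dispenser's sprung lever, rad: 0 at rest, 0.70 at its stop. It turns about the hopper's vertical axis, clockwise seen from above as the value grows (from the dispenser's -y towards its -x). A spring returns it to 0 when let go; near the stop it takes about 3 N at the grip, less before.
- lever_grip (a point): Point on the axis of the lever's grip, 80 mm above the bench: an upright grey cylinder, diameter 18 mm, from 42 to 98 mm height, at the end of the thin steel arm (9 mm thick, 42 mm high), 115 mm from the hopper's axis. It may be pushed from its side or pinched from above.
- lid_rim (a point): Inner (lower) lid, centre of its rim, half-way up. Rim: white disc, diameter 64, 12 mm thick; below it a plug, diameter 50 (45 at its foot), 12 mm long; above it a round desiccant well, diameter 42, 8 mm high. Loose, 90 g. It stands on its plug in the tray: rim's underside 15 mm above the bench. Fully home, the rim rests on the hopper's mouth and this point is 6 mm above the mouth's centre. z up.
- cap_knob (a point): Outer lid (desiccant cap), centre of its knob. White cap, diameter 54, 13 mm high, with an upright cylindrical knob on top, diameter 20, 24 mm high. Loose, 45 g. It sits over the well on the inner lid's rim, only resting there; nested, this point is 31 mm above the centre of the inner lid's rim, and the knob's top 12 mm higher. z is up through the knob.
- tray: Square stainless tray, 170 x 170 mm, floor 3 mm, edges 11 mm high, fixed; the nested lids start near its middle. Origin: centre of its underside.
- cup: Small steel cup under the chute, diameter 40, height 30 mm, loose, on the dispenser's 8 mm high shelf. Origin: centre of its underside. Leave alone.
- jar: Amber glass jar, diameter 58, height 88 mm, loose. Origin: centre of its underside. Leave alone.
- vial: Small glass vial with metal cap, diameter 28, height 50 mm, loose. Origin: centre of its underside. Leave alone.
- carton: White carton with an orange band, 85 x 60 x 52 mm, loose. Origin: centre of its underside. Leave alone.
Things that resemble listed ones, but are neither listed nor needed, are in the scene too. Leave any black or orange look-alike of the part that bears lid_rim alone.

How it is judged (in metres and radians):
On the way, in this order (a step that is already met when the one before it is completed fails the run):
1. the lever is at its stop (value of joint lever above 0.64 rad), for 0.1 s.
2. the lever has sprung back to rest (value of joint lever below 0.06 rad), for 0.2 s.
3. both lids are carried together, clear of the tray (distance of lid_rim from where it was at the start of the episode above 0.05 m and distance between lid_rim and cap_knob below 0.038 m), for 0.1 s.
4. the nested lids sit on the hopper, the inner one fully home, its rim let go (horizontal distance between lid_rim and hopper_mouth below 0.006 m and z of lid_rim in the frame of hopper_mouth between 0.003 and 0.009 m and angle between lid_rim's own z axis and vertical below 0.06 rad and distance between lid_rim and cap_knob below 0.038 m and contact force between the fingers and lid below 0.1 N), for 0.3 s.
At the end, for the whole second after the job is handed in: Inner lid fully home on the hopper (within 6 mm sideways, 3 mm in height, 0.06 rad level), untouched; the fingers alone hold the cap still, level within 0.3 rad, within 10 cm sideways of the hopper and at least 75 mm above its nested place; lever below 0.06 rad (horizontal distance between lid_rim and hopper_mouth below 0.006 m and z of lid_rim in the frame of hopper_mouth between 0.003 and 0.009 m and angle between lid_rim's own z axis and vertical below 0.06 rad and z of cap_knob in the frame of hopper_mouth above 0.112 m and horizontal distance between cap_knob and hopper_mouth below 0.1 m and angle between cap_knob's own z axis and vertical below 0.3 rad and contact force between the fingers and cap above 0.5 N and contact force between cap and lid below 0.02 N and contact force between each of the arm, the fingers and lid below 0.1 N and linear speed of cap below 0.05 m/s and value of joint lever below 0.06 rad); the arm keeps its last pose, push and grip.
It fails at once if the cap is parted from the inner lid while that lid is not fully home on the hopper (more than 8 mm sideways, 5 mm in height or 0.1 rad off) (distance between lid_rim and cap_knob above 0.045 m and not (horizontal distance between lid_rim and hopper_mouth below 0.008 m and z of lid_rim in the frame of hopper_mouth between 0.001 and 0.011 m and angle between lid_rim's own z axis and vertical below 0.1 rad)).
It fails at once if the inner lid is dropped (falling free at more than 0.5 m/s) (linear speed of lid above 0.5 m/s and contact force between the fingers and lid below 0.02 N).
It fails at once if the cup, jar, vial or carton is shifted by more than 20 mm or tipped by more than 0.3 rad (distance of any of cup, jar, vial, carton from where it was at the start of the episode above 0.02 m or angle between any of cup, jar, vial, carton's own z axis and vertical above 0.3 rad).
It also fails if it takes over 72 s, if anything falls off the work surface, if the arm or the gripper's body presses on something with over 40 N, if the wrist force passes 120 N, or if a joint passes its speed limit or range.

### The arm

A 6-joint arm with a two-finger parallel gripper is mounted at the origin on the work surface. World frame = base frame: x ahead of the robot, y to its left, z up, the work surface at z = 0. Lengths are in m, angles in degrees, forces in N, time in s.
With the tool pointing down it reaches from about 0.275 to 0.775 m from the base axis. Payload 14.6 kg.
Tool frame: the origin (TCP) lies midway between the tips of the shut fingers; the grasp point (between the pads) lies 19 mm behind it (r.pinch_z is the distance from the TCP to the grasp point, in m); z points along the fingers, y is the direction in which the jaws open and shut (so a half turn about z gives the same grasp; the last joint's range is limited). The gripper opens to 85 mm and grips with 20 to 120 N. Pads are 22 mm wide; open, the fingers measure 114 mm over their backs; the gripper's body (76 mm by 85 mm) begins 54 mm behind the grasp point. The pads swing forward as they close: fully open they stand 13 mm farther back than shut.
Start: joints at [60.946, 15.075, -2.767, 72.158, 0, 81.102], TCP at [0.181, 0.493, 0.231] pointing down, gripper open.
Joint ranges: [-151.79, 151.79], [-50.71, 97.33], [-67.44, 78.34], [-121.81, 120.89], [-77.56, 73.72], [-180, 180]. Speed limits (degrees/s): [108.29, 108.29, 147.25, 159.86, 180, 180].

### API

Orientations are given as a 3x3 rotation matrix whose columns are the frame's x, y, z axes.
In Python, from station import monitor, read_camera, camera_model, hand_in, r gives the robot as it stands. The module is installed in compiled form; this text tells all that it offers.
- The arm moves only by the tool play_rows, never from a script. Its argument "series" is a list of rows, each a list of 7 numbers: the shift along the tool's x, y, z normalised to -1 to 1, where 1 is 60 cm, then the turn, a rotation vector about the tool's x, y, z normalised to -1 to 1, where 1 is pi/2 rad, then the finger opening in mm, from 0 to 85.4. In form: [[dx, dy, dz, ax, ay, az, jaw], ...]. A call has exactly 8 rows; each row is the pose to reach, as a shift and turn from the pose commanded when the call began, along the tool's axes at that moment; what a row does not reach only later rows make up. A row lasts 1/10 s, in which the tool goes at most 50 mm and 8.59 degrees, less where a joint would pass 70% of its speed; a pose out of reach is approached as far as the arm can. A call with a number of a shift or a turn outside -1 to 1 is refused whole. A call with a gripper value outside its range is refused whole. The fingers move at their own pace and stop on an object; "force" is the grip in N (left out, the last holds). Time passes only in rows, so rows that repeat a pose let the fingers close, or fill a call up. It gives the time, the measured TCP pose, the force and the opening at its end, in the units of the state.
- monitor.get_state(): the state, without advancing time (a new reading comes with each control period).
- read_camera(name): name is "scene" or "top" or "wrist"; returns the picture (384x512x3 uint8, red, green, blue); there is no depth.
- camera_model(name): a dict with "fovy" (degrees; the focal length in pixels is half the picture's height over the tangent of half this angle, whatever the lens; pixels are square), "cx", "cy" (the principal point, pixels), "T" (4x4, takes a point from camera to world coordinates); the wrist camera has in their place "tool_from_camera" (4x4, takes a point from camera to tool coordinates, whose origin is the TCP and whose axes are the flange's). Camera axes: x right, y down, z forward; pixel columns grow to the right and rows downward; lengths in m; the calibration is good to about 2 mm. A picture is of the moment at which its call begins: read the wrist's pose just before it. camera_model takes no time and is no camera call.
- hand_in(): hands the job in, once; it reports no verdict.
The state is a dict: "time_s": time; "qpos": joint angles; "qd": joint speeds; "tau": joint torques, N m; "eef_pos": TCP position; "eef_rot": TCP orientation; "ft_force": force on the tool from outside, world axes, zero at the start; "moment": the same for the moment, N m; "opening": finger opening in m.
Only numpy, scipy, OpenCV 4.12 (cv2) and the standard library are available. Lean on these libraries where they do the work, as an engineer would, in place of code of your own. Each camera call takes 0.05 s, during which the arm holds its last target. There are 200 camera calls.

## Working session

There is one attempt and no reset: what is moved stays moved. The work goes in short steps, Python scripts to look and compute and a tool call to move; the robot and the scene stay as the last step left them, time stands still between calls to the robot, and variables do not carry over. Pictures are saved under pics/ and viewed, about 8 in all and at most 12, crops included, and the job is handed in when it is done.

Besides the shell and the picture viewer there is one more tool, called as name(argument=value, ...) on one line, values as JSON. play_rows: Moves the arm, as the interface text tells. Scaled input: -1 to 1 covers 60 cm each way for a shift and pi/2 rad each way for a turn. Its arguments: {"type":"object","properties":{"series":{"type":"array","items":{"type":"array","items":{"type":"number"}}},"force":{"type":"number"}},"required":["series"]}

```bash
mkdir -p pics; cat > h.py <<'E'
import numpy as np, cv2
from station import monitor, read_camera, camera_model, hand_in, r
def cam(name, img=None):
    m=camera_model(name)
    if 'T' in m: T=np.array(m['T'])
    else:
        s=monitor.get_state(); W=np.eye(4); W[:3,:3]=np.array(s['eef_rot']); W[:3,3]=s['eef_pos']
        T=W@np.array(m['tool_from_camera'])
    f=192/np.tan(np.radians(m['fovy'])/2)
    return f,m['cx'],m['cy'],T
def ray(c,u,v):
    f,cx,cy,T=c; d=T[:3,:3]@np.array([(u-cx)/f,(v-cy)/f,1]); return T[:3,3],d
def onz(c,u,v,z):
    o,d=ray(c,u,v); return o+d*(z-o[2])/d[2]
def proj(c,p):
    f,cx,cy,T=c; q=T[:3,:3].T@(np.array(p)-T[:3,3]); return q[0]/q[2]*f+cx,q[1]/q[2]*f+cy
def save(name,img): cv2.imwrite('pics/'+name,img[:,:,::-1])
E
python3 - <<'E'
from h import *
s=monitor.get_state()
for k,v in s.items(): print(k,np.round(v,4).tolist())
print(r.pinch_z)
for n in('scene','top','wrist'):
    m=camera_model(n); print(n,{k:np.round(v,3).tolist() if not isinstance(v,str) else v for k,v in m.items()})
a=read_camera('top');b=read_camera('scene')
np.save('top.npy',a);np.save('scene.npy',b)
save('top0.png',a);save('scene0.png',b)
E
```

```text
time_s 0.0
qpos [60.944, 15.0974, -2.803, 72.1556, 0.0011, 81.1013]
qd [0.0005, -0.0526, -0.0194, -0.0296, 0.0813, -0.0066]
tau [0.0038, -63.7624, 38.4565, 0.0137, 0.0, -0.0]
eef_pos [0.1808, 0.4926, 0.2308]
eef_rot [[-0.9388, 0.3446, -0.0005], [0.3446, 0.9387, -0.0008], [0.0002, -0.001, -1.0]]
ft_force [0.5935, -0.5157, 0.3132]
moment [-0.0022, -0.0042, -0.0354]
opening 0.0859
0.0187
scene {'fovy': 43.12, 'cx': 263.358, 'cy': 194.489, 'T': [[0.346, 0.594, -0.727, 1.395], [0.938, -0.202, 0.282, -0.269], [0.02, -0.779, -0.627, 0.801], [0.0, 0.0, 0.0, 1.0]]}
top {'fovy': 47.885, 'cx': 261.677, 'cy': 192.059, 'T': [[0.019, -0.994, 0.109, 0.492], [-1.0, -0.02, -0.003, 0.026], [0.006, -0.109, -0.994, 1.055], [0.0, 0.0, 0.0, 1.0]]}
wrist {'fovy': 67.565, 'cx': 258.782, 'cy': 187.534, 'tool_from_camera': [[0.001, -0.964, -0.267, 0.067], [1.0, 0.0, 0.002, 0.001], [-0.002, -0.267, 0.964, -0.143], [0.0, 0.0, 0.0, 1.0]]}
```

View pics/top0.png

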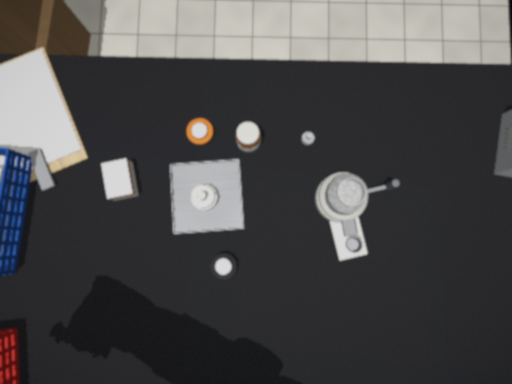

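View pics/scene0.png

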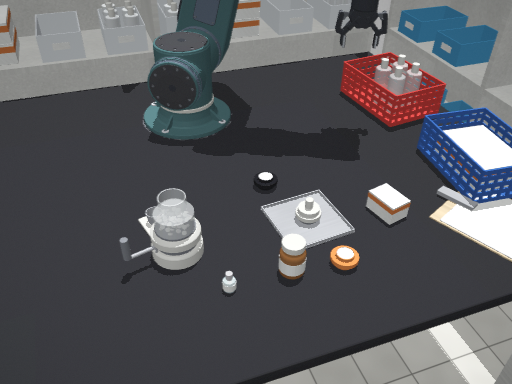

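Top view: the white nested stack is in the tray at (204,196), with its knob on top. The look-alikes are black at (223,266) and orange at (200,131); the jar at (248,135), vial at (308,138) and carton at (118,179) are not candidates. I choose the white one at (204,196). The dispenser is at (345,195), the lever grip at (395,183) and the cup at (352,243). The scene view agrees: stack (308,210), grip (126,250), mouth (171,197).

```bash
python3 - <<'E'
from h import *
a=np.load('top.npy');b=np.load('scene.npy')
t=cam('top');s=cam('scene')
for n,uv,z in [('stack/cap top',(204,196),.04),('grip top',(395.5,183),.098),('mouth',(350,191),.16),('foot',(342,197),.075),('cup',(352,244),.038),('vial',(308,138),.05),('jar',(248,133),.088),('black',(223,266),.03),('orange',(200,131),.03),('carton',(118,179),.052),('tray',(206.5,196.5),.011)]:
    print(n,np.round(onz(t,*uv,z),3))
print('scene grip',np.round(onz(s,125,239,.098),3),'mouth',np.round(onz(s,171.5,197,.16),3),'stack',np.round(onz(s,309,200,.064),3))
A=cv2.resize(a[155:255,160:420],None,fx=3,fy=3,interpolation=2)
B=cv2.resize(b[180:280,105:365],None,fx=3,fy=3,interpolation=2)
save('crop1.png',np.vstack([A,B]))
E
```

```text
stack/cap top [0.592 0.158 0.04 ]
grip top [ 0.623 -0.276  0.098]
mouth [ 0.596 -0.161  0.16 ]
foot [ 0.592 -0.16   0.075]
cup [ 0.486 -0.191  0.038]
vial [ 0.734 -0.085  0.05 ]
jar [0.733 0.057 0.088]
black [0.429 0.11  0.03 ]
orange [0.75  0.175 0.03 ]
carton [0.626 0.359 0.052]
tray [0.593 0.156 0.011]
scene grip [ 0.626 -0.273  0.098] mouth [ 0.599 -0.165  0.16 ] stack [0.596 0.158 0.064]
```

View pics/crop1.png

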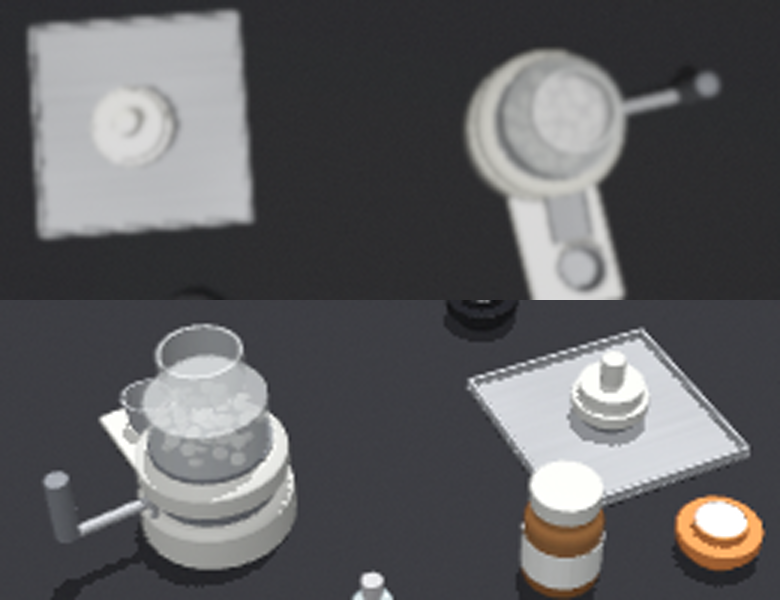

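The crop confirms the white nested stack in the tray. The dispenser axis is near (0.597,-0.162) and the grip near (0.625,-0.275), which gives a radius of 0.115 as specified and a yaw of about 13.6°. I'll go over the stack first for a close look.

```bash
cat >> h.py <<'E'
def plan(p,ang=None):
    """shift/turn row to world point p with tool down and tool x at heading ang (deg)"""
    from scipy.spatial.transform import Rotation as R
    s=monitor.get_state(); W=np.array(s['eef_rot']); d=W.T@(np.array(p)-s['eef_pos'])/.6
    rv=np.zeros(3)
    if ang is not None:
        c,q=np.cos(np.radians(ang)),np.sin(np.radians(ang))
        rv=R.from_matrix(W.T@np.array([[c,q,0],[q,-c,0],[0,0,-1]])).as_rotvec()/(np.pi/2)
    print('row',np.round(d,4).tolist(),np.round(rv,4).tolist(),'dist',round(float(np.linalg.norm(d)*.6),4))
E
python3 -c "
from h import *
plan((.594,.158,.2),173.6)"
```

```text
row [-0.8387, -0.2862, 0.0516] [-0.0006, -0.0002, -0.1528] dist 0.5326
```

play_rows(series=[[-0.084,-0.029,0.005,0,0,-0.02,85],[-0.168,-0.057,0.01,0,0,-0.04,85],[-0.252,-0.086,0.015,0,0,-0.06,85],[-0.336,-0.115,0.02,0,0,-0.08,85],[-0.42,-0.144,0.025,0,0,-0.1,85],[-0.503,-0.172,0.03,0,0,-0.12,85],[-0.586,-0.2,0.035,0,0,-0.14,85],[-0.67,-0.23,0.04,0,0,-0.153,85]])

```text
time_s: 0.9
eef_pos: [0.4922, 0.2394, 0.2084]
eef_rot: [[-0.994, 0.11, -0.0], [0.11, 0.994, -0.0], [0.0, -0.0, -1.0]]
ft_force: [0.5, 0.6, 0.7]
opening: 0.0849
```

```bash
python3 -c "
from h import *
plan((.594,.158,.2),173.6)"
```

```text
row [-0.1836, -0.1161, 0.014] [-0.0, -0.0002, 0.0008] dist 0.1306
```

play_rows(series=[[-0.05,-0.032,0.005,0,0,0,85],[-0.1,-0.064,0.01,0,0,0,85],[-0.15,-0.096,0.012,0,0,0,85],[-0.15,-0.096,0.012,0,0,0,85],[-0.15,-0.096,0.012,0,0,0,85],[-0.15,-0.096,0.012,0,0,0,85],[-0.15,-0.096,0.012,0,0,0,85],[-0.15,-0.096,0.012,0,0,0,85]])

```text
time_s: 1.7
eef_pos: [0.5735, 0.1745, 0.2018]
eef_rot: [[-0.994, 0.11, 0.0], [0.11, 0.994, 0.0], [-0.0, 0.0, -1.0]]
ft_force: [0.3, 0.1, 0.6]
opening: 0.085
```

```bash
python3 - <<'E'
from h import *
w=cam('wrist'); a=read_camera('wrist'); np.save('w1.npy',a); save('w1.png',a)
s=monitor.get_state(); print(np.round(s['eef_pos'],4), s['time_s'])
for p in [(.594,.158,.064),(.594,.158,.04),(.594,.158,.027)]: print(np.round(proj(w,p),1))
plan((.597,-.162,.27))
E
```

```text
[0.5736 0.1744 0.2018] 1.75
[243.6 198.1]
[244.6 191.6]
[245.1 188.4]
row [-0.1007, -0.5529, -0.1137] [0.0, 0.0, 0.0] dist 0.344
```

View pics/w1.png

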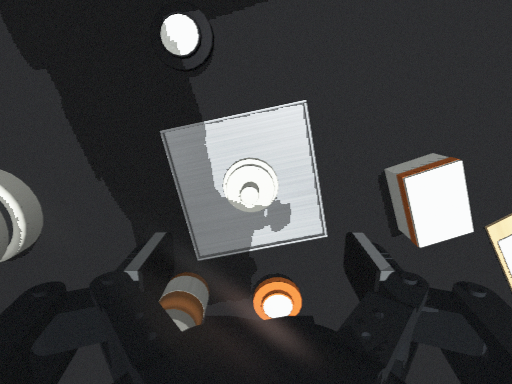

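Wrist view: the white stack has its knob at (249,197) and its rim centred near (250,186). The orange look-alike is at (278,300) and the black at (180,35). I'll refine the stack position by mask, then move over the hopper.

```bash
python3 - <<'E'
from h import *
a=np.load('w1.npy'); w=cam('wrist')
g=cv2.cvtColor(a,cv2.COLOR_RGB2GRAY)[140:230,205:300]
hsv=cv2.cvtColor(a,cv2.COLOR_RGB2HSV)[140:230,205:300]
print(hsv[47,35:60].tolist()[::4], hsv[20,40].tolist(), hsv[47,10].tolist())
# warm-white lid vs bluish steel: use R-B
d=a[140:230,205:300,0].astype(int)-a[140:230,205:300,2]
m=((d>2)&(g>60)).astype(np.uint8)
m=cv2.morphologyEx(m,cv2.MORPH_OPEN,np.ones((3,3)))
cs,_=cv2.findContours(m,0,2); c=max(cs,key=cv2.contourArea)
print(cv2.contourArea(c),cv2.boundingRect(c),cv2.minEnclosingCircle(c),cv2.fitEllipse(c))
k=(g>235).astype(np.uint8); cs,_=cv2.findContours(k,0,2)
for q in cs:
    if cv2.contourArea(q)>40: print('bright',cv2.contourArea(q),cv2.boundingRect(q))
print(np.round(onz(w,249,196.5,.064),4))
o=np.hstack([cv2.resize(a[140:230,205:300],None,fx=4,fy=4),cv2.cvtColor(cv2.resize(m*255,None,fx=4,fy=4),cv2.COLOR_GRAY2RGB)]); save('m1.png',o)
E
```

```text
[[40, 3, 252], [50, 13, 120], [60, 1, 245], [60, 1, 221], [45, 8, 126], [40, 3, 252], [30, 2, 251]] [30, 1, 251] [105, 10, 198]
155.0 (25, 60, 34, 12) ((41.5, 64.0), 16.978025436401367) ((40.542396545410156, 65.85842895507812), (8.49779987335205, 33.82440185546875), 98.35393524169922)
bright 1962.5 (18, 19, 55, 49)
[0.593  0.1636 0.064 ]
```

play_rows(series=[[-0.014,-0.079,-0.016,0,0,0,85],[-0.029,-0.158,-0.032,0,0,0,85],[-0.043,-0.237,-0.05,0,0,0,85],[-0.058,-0.316,-0.065,0,0,0,85],[-0.072,-0.395,-0.08,0,0,0,85],[-0.086,-0.474,-0.1,0,0,0,85],[-0.1,-0.553,-0.114,0,0,0,85],[-0.1,-0.553,-0.114,0,0,0,85]])

```text
time_s: 2.55
eef_pos: [0.5969, -0.1675, 0.2704]
eef_rot: [[-0.993, 0.116, 0.001], [0.116, 0.993, -0.001], [-0.001, -0.001, -1.0]]
ft_force: [0.6, 0.3, 0.0]
opening: 0.0853
```

```bash
python3 - <<'E'
from h import *
for i in range(2): read_camera('wrist')
w=cam('wrist'); a=read_camera('wrist'); np.save('w2.npy',a); save('w2.png',a)
s=monitor.get_state(); print(np.round(s['eef_pos'],4), s['time_s'])
for p in [(.597,-.162,.16),(.625,-.275,.098)]: print(np.round(proj(w,p),1))
E
```

```text
[ 0.5965 -0.1621  0.2698] 2.7
[258.6 184.5]
[164.2 204.5]
```

View pics/w2.png

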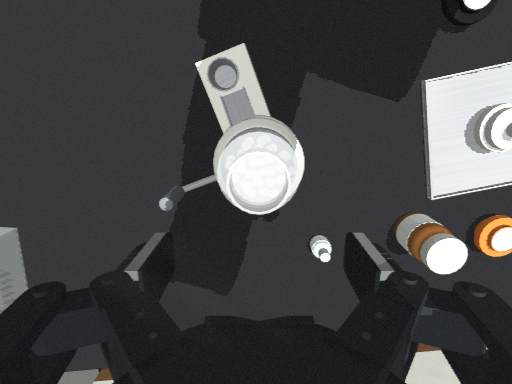

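Wrist view: the mouth rim is centred near (259,181), the grip top is at (166,204), and the cup is at (223,75). I'll fit the mouth rim from radial edges.

```bash
cat >> h.py <<'E'
def circ(w,g,c0,z,r0,r1,sign,n=72):
    """edge points by strongest radial step (sign) about pixel c0 -> plane z -> robust circle"""
    g=cv2.GaussianBlur(g,(0,0),1).astype(float); P=[]
    for t in np.linspace(0,2*np.pi,n,endpoint=False):
        rr=np.arange(r0,r1,.25); u=c0[0]+rr*np.cos(t); v=c0[1]+rr*np.sin(t)
        q=cv2.remap(g.astype(np.float32),u.astype(np.float32)[None],v.astype(np.float32)[None],1)[0]
        k=np.argmax(sign*np.gradient(q)); P.append(onz(w,u[k],v[k],z)[:2])
    P=np.array(P); keep=np.ones(n,bool)
    for _ in range(6):
        A=np.c_[2*P,np.ones(n)]; x=np.linalg.lstsq(A[keep],(P[keep]**2).sum(1),rcond=None)[0]
        R=np.sqrt(x[2]+x[0]**2+x[1]**2); e=np.abs(np.linalg.norm(P-x[:2],axis=1)-R); keep=e<max(1.5*np.median(e[keep]),.0006)
    return np.round(x[:2],4),round(float(R),4),int(keep.sum())
E
python3 - <<'E'
from h import *
a=np.load('w2.npy'); w=cam('wrist'); g=cv2.cvtColor(a,cv2.COLOR_RGB2GRAY)
for r0,r1 in [(28,40),(26,37)]:
  for sg in(-1,1): print('mouth',sg,circ(w,g,(259,181),.16,r0,r1,sg))
f,cx,cy,T=w
for u,v in [(166,204),(166.5,203)]: print('grip',np.round(onz(w,u,v,.098),4))
# stack, from picture 1 with that pose
from scipy.spatial.transform import Rotation as Ro
W=np.eye(4); W[:3,:3]=[[-.994,.11,0],[.11,.994,0],[0,0,-1]]; W[:3,3]=[.5736,.1744,.2018]
w1=(f,cx,cy,W@np.array(camera_model('wrist')['tool_from_camera']))
g1=cv2.cvtColor(np.load('w1.npy'),cv2.COLOR_RGB2GRAY)
for sg in(-1,1): print('rim',sg,circ(w1,g1,(250.5,187),.024,22,36,sg))
print('knob',np.round(onz(w1,249,196.5,.064),4))
A=cv2.resize(a[135:225,215:305],None,fx=4,fy=4,interpolation=2); B=cv2.resize(np.load('w1.npy')[140:230,205:295],None,fx=4,fy=4,interpolation=2)
save('c2.png',np.hstack([A,B]))
plan((.672,-.278,.2698),173.6)
E
```

```text
mouth -1 (array([ 0.5961, -0.1611]), 0.0297, 51)
mouth 1 (array([ 0.5929, -0.1607]), 0.0295, 35)
mouth -1 (array([ 0.5961, -0.1612]), 0.0297, 50)
mouth 1 (array([ 0.5929, -0.1607]), 0.0295, 36)
grip [ 0.6246 -0.2716  0.098 ]
grip [ 0.6235 -0.2708  0.098 ]
rim -1 (array([0.5927, 0.1639]), 0.0315, 56)
rim 1 (array([0.5995, 0.1626]), 0.0331, 20)
knob [0.593  0.1636 0.064 ]
row [-0.1465, -0.1779, -0.0001] [0.0002, -0.0002, 0.0] dist 0.1383
```

View pics/c2.png

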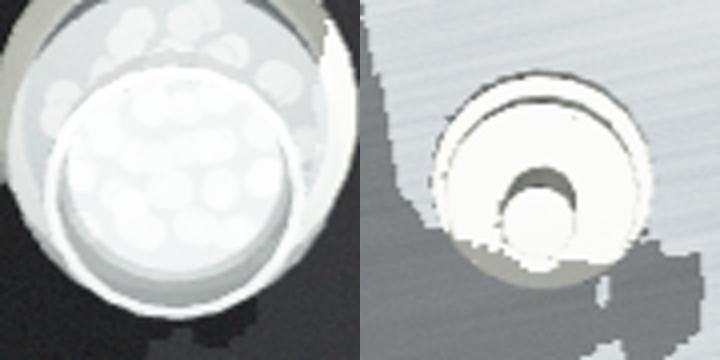

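The mouth is at (0.596,-0.161) with fitted R 29.7 mm against 30. The rim is at (0.5927,0.1639) with fitted R 31.5 against 32, and the knob ray agrees. Next is the lever: approach on its +x side with the fingers shut.

play_rows(series=[[-0.05,-0.06,0,0,0,0,0],[-0.1,-0.12,0,0,0,0,0],[-0.147,-0.178,0,0,0,0,0],[-0.147,-0.178,0.08,0,0,0,0],[-0.147,-0.178,0.16,0,0,0,0],[-0.147,-0.178,0.23,0,0,0,0],[-0.147,-0.178,0.29,0,0,0,0],[-0.147,-0.178,0.34,0,0,0,0]])

```text
time_s: 3.5
eef_pos: [0.6721, -0.2759, 0.0638]
eef_rot: [[-0.994, 0.109, -0.002], [0.109, 0.994, 0.001], [0.002, 0.001, -1.0]]
ft_force: [1.0, -1.0, -0.3]
opening: -0.0
```

```bash
python3 - <<'E'
from h import *
a=read_camera('scene'); s=monitor.get_state(); print(np.round(s['eef_pos'],4),np.round(s['ft_force'],1),s['opening'])
plan((.644,-.2737,.06)); plan((.604,-.2785,.06)); plan((.5657,-.2666,.06))
E
```

```text
[ 0.6705 -0.2752  0.0592] [-0.5  1.4 -6.1] -0.00035738332650389214
row [0.0441, -0.0024, -0.001] [0.0, 0.0, 0.0] dist 0.0265
row [0.1095, -0.0176, -0.0007] [0.0, 0.0, 0.0] dist 0.0666
row [0.1751, -0.0049, -0.0002] [0.0, 0.0, 0.0] dist 0.1051
```

play_rows(series=[[0.03,-0.002,0,0,0,0,0],[0.055,-0.006,0,0,0,0,0],[0.08,-0.012,0,0,0,0,0],[0.105,-0.017,0,0,0,0,0],[0.13,-0.016,0,0,0,0,0],[0.155,-0.01,0,0,0,0,0],[0.175,-0.005,0,0,0,0,0],[0.178,-0.004,0,0,0,0,0]])

```text
time_s: 4.35
eef_pos: [0.5661, -0.2678, 0.0673]
eef_rot: [[-0.994, 0.11, 0.001], [0.11, 0.994, -0.001], [-0.001, -0.001, -1.0]]
ft_force: [3.2, -1.0, 0.2]
opening: 0.0002
```

```bash
python3 - <<'E'
from h import *
for i in range(2):
    a=read_camera('top'); s=monitor.get_state(); print(np.round(s['eef_pos'],4),np.round(s['ft_force'],1))
b=read_camera('scene')
A=cv2.resize(a[130:260,300:430],None,fx=3,fy=3,interpolation=2); B=cv2.resize(b[150:280,95:225],None,fx=3,fy=3,interpolation=2)
save('push.png',np.hstack([A,B]))
E
```

```text
[ 0.5665 -0.2681  0.0672] [ 3.1 -0.4  2. ]
[ 0.567  -0.2684  0.067 ] [2.9 1.2 2.7]
```

View pics/push.png

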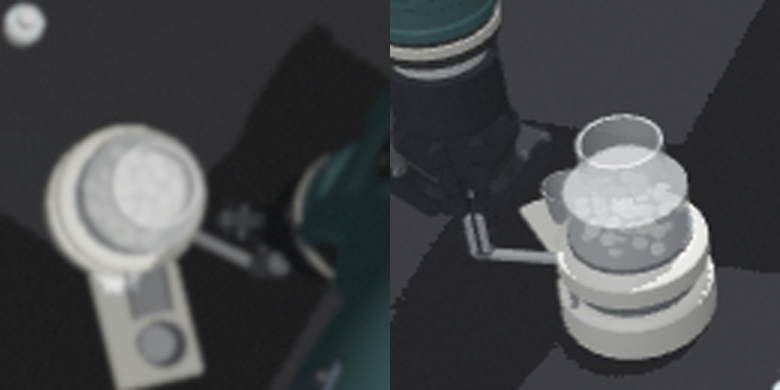

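The lever has swung most of the way, and 3 N matches the spring near its stop. I'll push a few mm more until the force rises on the stop.

play_rows(series=[[0.003,0.001,0.003,0,0,0,0],[0.006,0.002,0.005,0,0,0,0],[0.009,0.003,0.005,0,0,0,0],[0.012,0.004,0.005,0,0,0,0],[0.012,0.004,0.005,0,0,0,0],[0.012,0.004,0.005,0,0,0,0],[0.012,0.004,0.005,0,0,0,0],[0.012,0.004,0.005,0,0,0,0]])

```text
time_s: 5.3
eef_pos: [0.5628, -0.2672, 0.0636]
eef_rot: [[-0.994, 0.111, 0.006], [0.111, 0.994, -0.002], [-0.007, -0.001, -1.0]]
ft_force: [22.0, -5.9, -4.3]
opening: -0.0001
```

The force rose to 22 N, so the lever is on its stop and was held there. I'll retreat and let it spring back.

play_rows(series=[[-0.04,-0.005,0,0,0,0,0],[-0.09,-0.01,0,0,0,0,0],[-0.14,-0.01,0,0,0,0,0],[-0.18,-0.005,0,0,0,0,0],[-0.19,0,0,0,0,0,0],[-0.19,0,0,0,0,0,0],[-0.19,0,-0.08,0,0,0,0],[-0.19,0,-0.16,0,0,0,0]])

```text
time_s: 6.1
eef_pos: [0.6704, -0.2779, 0.1589]
eef_rot: [[-0.994, 0.111, -0.004], [0.111, 0.994, 0.002], [0.004, 0.001, -1.0]]
ft_force: [0.3, -0.7, 1.2]
opening: -0.0001
```

```bash
python3 - <<'E'
from h import *
b=read_camera('scene'); a=read_camera('top')
a0=np.load('top.npy'); b0=np.load('scene.npy')
# grip-top reference patches: same place as at start?
for n,x,x0,(r0,r1,c0,c1) in [('scene grip',b,b0,(232,262,115,160)),('scene cup',b,b0,(205,225,140,165))]:
    t=x0[r0:r1,c0:c1]; R=cv2.matchTemplate(x[r0-8:r1+8,c0-8:c1+8],t,cv2.TM_CCOEFF_NORMED); _,m,_,l=cv2.minMaxLoc(R); print(n,round(m,3),(l[0]-8,l[1]-8))
s=monitor.get_state(); print(np.round(s['eef_pos'],4),np.round(s['ft_force'],1),s['time_s'])
plan((.593,.164,.25),173.6)
E
```

```text
scene grip 0.918 (0, 0)
scene cup 0.923 (0, 0)
[ 0.6733 -0.2796  0.1658] [-0.2 -1.2  0.3] 6.2
row [0.2144, 0.7192, -0.1444] [-0.0021, 0.0048, -0.0] dist 0.4586
```

The lever and cup match their starting positions with zero pixel shift. Now back over the stack.

play_rows(series=[[0,0,-0.07,0,0.005,0,40],[0.01,0.02,-0.14,0,0.005,0,60],[0.03,0.1,-0.145,0,0.005,0,85],[0.06,0.18,-0.145,0,0.005,0,85],[0.08,0.26,-0.145,0,0.005,0,85],[0.11,0.34,-0.145,0,0.005,0,85],[0.13,0.42,-0.145,0,0.005,0,85],[0.15,0.5,-0.145,0,0.005,0,85]])

```text
time_s: 7.0
eef_pos: [0.6146, 0.0301, 0.246]
eef_rot: [[-0.994, 0.112, -0.008], [0.112, 0.994, 0.001], [0.008, -0.0, -1.0]]
ft_force: [1.9, -0.2, -0.2]
opening: 0.0851
```

```bash
python3 - <<'E'
from h import *
read_camera('wrist');s=monitor.get_state(); print(np.round(s['eef_pos'],4))
plan((.593,.164,.135),173.6)
E
```

```text
[0.6134 0.0366 0.2464]
row [0.0551, 0.2071, 0.1866] [0.0013, -0.0056, 0.0024] dist 0.1705
```

play_rows(series=[[0.015,0.06,0.02,0,-0.003,0,85],[0.03,0.12,0.04,0,-0.006,0.002,85],[0.05,0.18,0.08,0,-0.006,0.002,85],[0.055,0.207,0.12,0,-0.006,0.002,85],[0.055,0.207,0.16,0,-0.006,0.002,85],[0.055,0.207,0.186,0,-0.006,0.002,85],[0.055,0.207,0.186,0,-0.006,0.002,85],[0.055,0.207,0.186,0,-0.006,0.002,85]])

```text
time_s: 7.85
eef_pos: [0.5961, 0.1555, 0.1351]
eef_rot: [[-0.993, 0.115, 0.001], [0.115, 0.993, -0.0], [-0.001, -0.0, -1.0]]
ft_force: [0.0, -0.1, 0.5]
opening: 0.085
```

```bash
python3 - <<'E'
from h import *
read_camera('top');read_camera('top')
s=monitor.get_state(); w=cam('wrist'); a=read_camera('wrist'); np.save('w3.npy',a); g=cv2.cvtColor(a,cv2.COLOR_RGB2GRAY)
print(np.round(s['eef_pos'],4),np.round(s['eef_rot'],3).tolist())
c=proj(w,(.593,.164,.027)); print('px',c)
# knob top: bright small; rim as before
print('rim',circ(w,g,c,.025,30,50,-1)); k=proj(w,(.593,.164,.064)); print(k,'knob',circ(w,g,k,.064,8,20,-1))
save('c3.png',cv2.resize(a[100:300,160:360],None,fx=2.5,fy=2.5,interpolation=2))
plan((.5927,.1639,.003),173.6)
E
```

```text
[0.5969 0.1556 0.1357] [[-0.993, 0.115, 0.003], [0.115, 0.993, -0.0], [-0.003, 0.0, -1.0]]
px (np.float64(265.96863606538625), np.float64(178.98667469543653))
rim (array([0.5926, 0.1638]), 0.0318, 57)
(np.float64(267.2364057402137), np.float64(190.4532088868487)) knob (array([0.5961, 0.164 ]), 0.0134, 34)
row [0.0094, 0.0128, 0.2211] [0.0002, 0.0019, -0.0021] dist 0.133
```

View pics/c3.png

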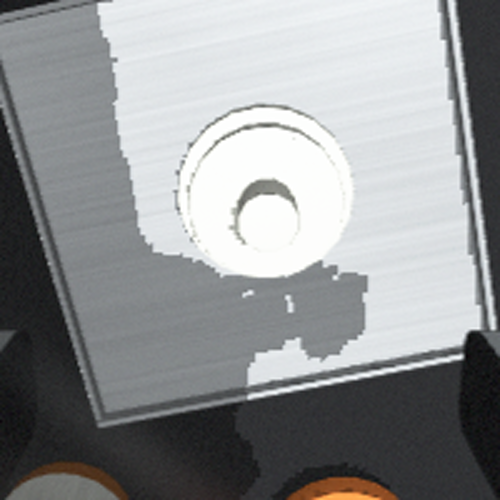

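The rim is at (0.5926,0.1638), R 31.8 mm, which agrees with the earlier fit. Descending.

play_rows(series=[[0.005,0.007,0.02,0,0.002,-0.002,85],[0.0094,0.0128,0.05,0,0.002,-0.002,85],[0.0094,0.0128,0.09,0,0.002,-0.002,85],[0.0094,0.0128,0.13,0,0.002,-0.002,85],[0.0094,0.0128,0.16,0,0.002,-0.002,85],[0.0094,0.0128,0.17,0,0.002,-0.002,85],[0.0094,0.0128,0.17,0,0.002,-0.002,85],[0.0094,0.0128,0.17,0,0.002,-0.002,85]])

```text
time_s: 8.8
eef_pos: [0.5925, 0.1643, 0.0333]
eef_rot: [[-0.994, 0.111, -0.001], [0.111, 0.994, 0.0], [0.001, 0.0, -1.0]]
ft_force: [0.3, 0.9, 1.3]
opening: 0.0847
```

```bash
python3 - <<'E'
from h import *
for i in range(4):
    read_camera('wrist'); s=monitor.get_state(); print(np.round(s['eef_pos'],4),np.round(s['ft_force'],1))
plan((.5927,.1638,.003),173.6)
E
```

```text
[0.5926 0.1643 0.0335] [-0.3  0.8 -0.1]
[0.5927 0.1643 0.0335] [ 1.  -0.9 -0.3]
[0.5926 0.1643 0.0335] [0.3 0.  0. ]
[0.5926 0.1643 0.0334] [ 1.4 -1.  -0.4]
row [-0.0003, -0.0007, 0.0506] [0.0002, -0.0002, 0.0001] dist 0.0304
```

play_rows(series=[[0,-0.001,0.015,0,0,0,85],[0,-0.001,0.03,0,0,0,85],[0,-0.001,0.045,0,0,0,85],[0,-0.001,0.051,0,0,0,85],[0,-0.001,0.051,0,0,0,80],[0,-0.001,0.051,0,0,0,75],[0,-0.001,0.051,0,0,0,70],[0,-0.001,0.051,0,0,0,67]], force=40)

```text
time_s: 9.8
eef_pos: [0.5922, 0.1636, 0.0023]
eef_rot: [[-0.994, 0.111, -0.001], [0.111, 0.994, 0.0], [0.001, 0.0, -1.0]]
ft_force: [0.1, -0.1, 0.3]
opening: 0.067
```

play_rows(series=[[0,0,0,0,0,0,64],[0,0,0,0,0,0,62],[0,0,0,0,0,0,58],[0,0,0,0,0,0,54],[0,0,0,0,0,0,50],[0,0,0,0,0,0,50],[0,0,0,0,0,0,50],[0,0,0,0,0,0,50]], force=40)

```text
time_s: 10.6
eef_pos: [0.5922, 0.1635, 0.0026]
eef_rot: [[-0.994, 0.111, -0.001], [0.111, 0.994, -0.0], [0.001, -0.0, -1.0]]
ft_force: [-1.9, -1.4, 7.4]
opening: 0.0625
```

The rim is gripped at 62.5 mm. Lifting gently.

play_rows(series=[[0,0,-0.003,0,0,0,50],[0,0,-0.008,0,0,0,50],[0,0,-0.015,0,0,0,50],[0,0,-0.025,0,0,0,50],[0,0,-0.04,0,0,0,50],[0,0,-0.06,0,0,0,50],[0,0,-0.07,0,0,0,50],[0,0,-0.07,0,0,0,50]])

```text
time_s: 11.4
eef_pos: [0.5927, 0.1637, 0.0453]
eef_rot: [[-0.994, 0.111, 0.0], [0.111, 0.994, 0.0], [-0.0, 0.0, -1.0]]
ft_force: [0.3, -0.1, -1.6]
opening: 0.0625
```

```bash
python3 - <<'E'
from h import *
a=read_camera('wrist'); b=read_camera('scene'); s=monitor.get_state(); print(np.round(s['eef_pos'],4),np.round(s['ft_force'],1),s['opening'])
np.save('w4.npy',a); np.save('s4.npy',b)
A=cv2.resize(a[120:384,120:400],(424,400),interpolation=2); B=cv2.resize(b[140:260,250:370],(400,400),interpolation=2); save('lift.png',np.hstack([A,B]))
E
```

```text
[0.5921 0.1636 0.044 ] [ 0.  -1.  -1.6] 0.06271626608813233
```

View pics/lift.png

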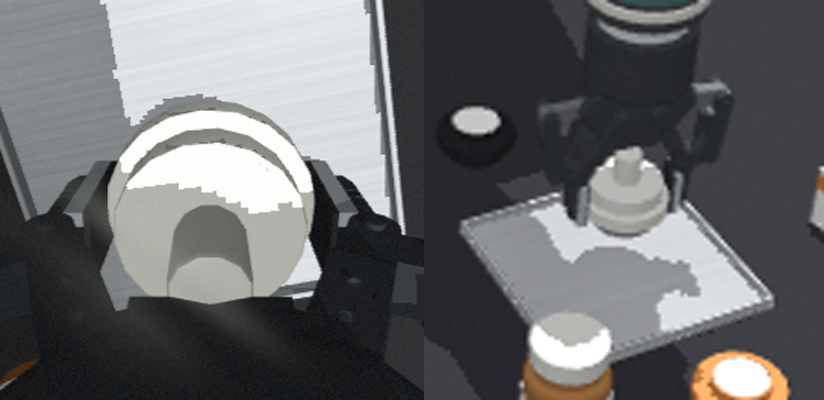

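Both lids lifted together and level; the weight reads about 1.6 N against an expected 1.3 N. Raising, then moving across.

play_rows(series=[[0,0,-0.015,0,0,0,50],[0,0,-0.045,0,0,0,50],[0,0,-0.09,0,0,0,50],[0,0,-0.14,0,0,0,50],[0,0,-0.19,0,0,0,50],[0,0,-0.24,0,0,0,50],[0,0,-0.28,0,0,0,50],[0,0,-0.308,0,0,0,50]])

```text
time_s: 12.3
eef_pos: [0.5924, 0.1636, 0.2309]
eef_rot: [[-0.994, 0.111, -0.0], [0.111, 0.994, 0.0], [0.0, 0.0, -1.0]]
ft_force: [0.3, 0.3, -2.1]
opening: 0.0626
```

play_rows(series=[[-0.001,-0.012,0,0,0,0,50],[-0.005,-0.04,0,0,0,0,50],[-0.01,-0.08,0,0,0,0,50],[-0.015,-0.125,0,0,0,0,50],[-0.021,-0.17,0,0,0,0,50],[-0.026,-0.215,0,0,0,0,50],[-0.032,-0.26,0,0,0,0,50],[-0.037,-0.3,0,0,0,0,50]])

```text
time_s: 13.1
eef_pos: [0.5934, -0.0203, 0.2273]
eef_rot: [[-0.994, 0.112, -0.004], [0.112, 0.994, 0.0], [0.004, -0.0, -1.0]]
ft_force: [0.7, 0.1, -1.2]
opening: 0.0627
```

play_rows(series=[[-0.005,-0.045,0,0,0,0,50],[-0.01,-0.09,0,0,0,0,50],[-0.015,-0.13,0,0,0,0,50],[-0.02,-0.165,0,0,0,0,50],[-0.024,-0.19,0,0,0,0,50],[-0.027,-0.205,0,0,0,0,50],[-0.029,-0.215,0,0,0,0,50],[-0.029,-0.215,0,0,0,0,50]])

```text
time_s: 13.9
eef_pos: [0.5973, -0.1483, 0.2284]
eef_rot: [[-0.994, 0.112, -0.002], [0.112, 0.994, 0.0], [0.002, 0.0, -1.0]]
ft_force: [-0.1, 0.6, -0.8]
opening: 0.0626
```

```bash
python3 - <<'E'
from h import *
for i in range(2):
    a=read_camera('scene'); s=monitor.get_state(); print(np.round(s['eef_pos'],4),np.round(s['ft_force'],1),s['opening'])
plan((.596,-.161,.175),173.6)
E
```

```text
[ 0.5973 -0.1477  0.2286] [-0.6  0.3 -1.9] 0.06202776948947595
[ 0.5973 -0.1474  0.2287] [ 0.2 -0.  -1.3] 0.06258030053928733
row [-0.0005, -0.0228, 0.0894] [0.0001, -0.0011, 0.0005] dist 0.0554
```

play_rows(series=[[0,-0.008,0.01,0,-0.001,0,50],[0,-0.016,0.025,0,-0.001,0,50],[0,-0.023,0.04,0,-0.001,0,50],[0,-0.023,0.055,0,-0.001,0,50],[0,-0.023,0.068,0,-0.001,0,50],[0,-0.023,0.076,0,-0.001,0,50],[0,-0.023,0.08,0,-0.001,0,50],[0,-0.023,0.08,0,-0.001,0,50]])

```text
time_s: 14.8
eef_pos: [0.5957, -0.1615, 0.1805]
eef_rot: [[-0.994, 0.111, -0.0], [0.111, 0.994, 0.0], [0.0, 0.0, -1.0]]
ft_force: [-0.7, -0.2, -1.5]
opening: 0.0623
```

```bash
python3 - <<'E'
from h import *
read_camera('top');a=read_camera('wrist'); b=read_camera('scene'); t=read_camera('top');s=monitor.get_state(); print(np.round(s['eef_pos'],4),np.round(s['ft_force'],1),s['opening'])
np.save('w5.npy',a)
A=cv2.resize(a[100:340,120:400],(466,400),interpolation=2); B=cv2.resize(b[120:260,115:232],(334,400),interpolation=2); save('over.png',np.hstack([A,B]))
plan((.596,-.161,.1535),173.6)
E
```

```text
[ 0.5959 -0.1617  0.1811] [ 0.1 -0.4 -0.9] 0.06211387238935708
row [-0.0, 0.0012, 0.046] [-0.0001, 0.0004, 0.0002] dist 0.0276
```

View pics/over.png

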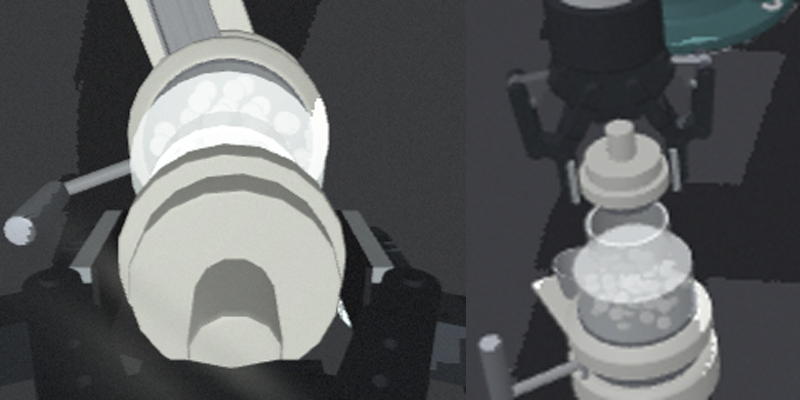

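The stack is level and centred above the mouth in both views. I'll lower it slowly while watching the force.

play_rows(series=[[0,0.001,0.007,0,0,0,50],[0,0.001,0.014,0,0,0,50],[0,0.001,0.021,0,0,0,50],[0,0.001,0.028,0,0,0,50],[0,0.001,0.035,0,0,0,50],[0,0.001,0.041,0,0,0,50],[0,0.001,0.045,0,0,0,50],[0,0.001,0.045,0,0,0,50]])

```text
time_s: 15.8
eef_pos: [0.5958, -0.1614, 0.1535]
eef_rot: [[-0.994, 0.111, -0.0], [0.111, 0.994, -0.0], [0.0, -0.0, -1.0]]
ft_force: [0.3, -3.0, -3.8]
opening: 0.0623
```

```bash
python3 - <<'E'
from h import *
for i in range(2): read_camera('top'); s=monitor.get_state(); print(np.round(s['eef_pos'],4),np.round(s['ft_force'],1),np.round(s['moment'],2),s['opening'])
E
```

```text
[ 0.5957 -0.1613  0.1536] [ 0.7 -3.2 -3.4] [-0.74 -0.06  0.03] 0.06225914552976947
[ 0.5958 -0.1613  0.1537] [ 0.  -3.9 -3.5] [-0.75 -0.08  0.05] 0.0626248185467837
```

There is a sideways force of -3.5 N in y. It fits the mouth lying a little further to -y than measured; the wrist was still settling when that picture was taken. I'll back up slightly, shift 1.5 mm in -y and read the force again.

play_rows(series=[[0,0,-0.003,0,0,0,50],[0,0,-0.005,0,0,0,50],[0,-0.001,-0.005,0,0,0,50],[0,-0.0025,-0.005,0,0,0,50],[0,-0.0025,-0.003,0,0,0,50],[0,-0.0025,0,0,0,0,50],[0,-0.0025,0,0,0,0,50],[0,-0.0025,0,0,0,0,50]])

```text
time_s: 16.7
eef_pos: [0.5956, -0.1625, 0.1536]
eef_rot: [[-0.994, 0.111, -0.0], [0.111, 0.994, 0.0], [0.0, 0.0, -1.0]]
ft_force: [0.3, 0.3, -0.8]
opening: 0.0625
```

```bash
python3 - <<'E'
from h import *
for i in range(2): read_camera('top'); s=monitor.get_state(); print(np.round(s['eef_pos'],4),np.round(s['ft_force'],1),np.round(s['moment'],2),s['opening'])
E
```

```text
[ 0.5956 -0.1625  0.1537] [ 0.1 -0.8 -1.9] [ 0.02 -0.02  0.02] 0.062423148894859094
[ 0.5956 -0.1625  0.1537] [-0.4 -0.3 -1.8] [ 0.04  0.03 -0.04] 0.06230399851927533
```

The force is gone. I'll shift 1 mm more for centring, then lower the last 6 mm in small steps.

play_rows(series=[[0,-0.0015,0,0,0,0,50],[0,-0.0015,0.0015,0,0,0,50],[0,-0.0015,0.003,0,0,0,50],[0,-0.0015,0.0045,0,0,0,50],[0,-0.0015,0.006,0,0,0,50],[0,-0.0015,0.007,0,0,0,50],[0,-0.0015,0.007,0,0,0,50],[0,-0.0015,0.007,0,0,0,50]])

```text
time_s: 17.6
eef_pos: [0.5955, -0.1634, 0.1495]
eef_rot: [[-0.994, 0.111, -0.0], [0.111, 0.994, -0.0], [-0.0, -0.0, -1.0]]
ft_force: [-0.1, -0.8, -1.1]
opening: 0.0622
```

```bash
python3 - <<'E'
from h import *
for i in range(2): read_camera('top'); s=monitor.get_state(); print(np.round(s['eef_pos'],4),np.round(s['ft_force'],1),np.round(s['moment'],2),s['opening'])
E
```

```text
[ 0.5955 -0.1635  0.1496] [-0.1 -0.2 -1.6] [ 0.04 -0.04  0.04] 0.06267673873164975
[ 0.5955 -0.1634  0.1496] [-0.2  0.3 -1.8] [-0.03 -0.06  0.01] 0.06233766234918272
```

play_rows(series=[[0,0,0.001,0,0,0,50],[0,0,0.002,0,0,0,50],[0,0,0.003,0,0,0,50],[0,0,0.004,0,0,0,50],[0,0,0.005,0,0,0,50],[0,0,0.005,0,0,0,50],[0,0,0.005,0,0,0,50],[0,0,0.005,0,0,0,50]])

```text
time_s: 18.5
eef_pos: [0.5956, -0.1635, 0.1476]
eef_rot: [[-0.994, 0.111, 0.001], [0.111, 0.994, -0.001], [-0.001, -0.0, -1.0]]
ft_force: [-4.5, 2.4, 11.2]
opening: 0.0624
```

```bash
python3 - <<'E'
from h import *
for i in range(2): read_camera('top'); s=monitor.get_state(); print(np.round(s['eef_pos'],4),np.round(s['ft_force'],1),np.round(s['moment'],2),s['opening'])
E
```

```text
[ 0.5956 -0.1635  0.1476] [-4.7  1.8 12. ] [ 0.33  0.86 -0.1 ] 0.06246026807363233
[ 0.5956 -0.1635  0.1476] [-4.4  1.6 12.3] [0.36 0.88 0.11] 0.06230978068599456
```

Contact came at TCP z 0.1476, exactly the predicted home height. I'll ease the preload a little, then open.

play_rows(series=[[0,0,-0.001,0,0,0,50],[0,0,-0.001,0,0,0,50],[0,0,-0.001,0,0,0,66],[0,0,-0.001,0,0,0,70],[0,0,-0.001,0,0,0,75],[0,0,-0.001,0,0,0,80],[0,0,-0.001,0,0,0,85],[0,0,-0.001,0,0,0,85]])

```text
time_s: 19.4
eef_pos: [0.5955, -0.1635, 0.1471]
eef_rot: [[-0.994, 0.111, -0.0], [0.111, 0.994, -0.0], [-0.0, -0.0, -1.0]]
ft_force: [-1.0, -0.7, -0.2]
opening: 0.0847
```

```bash
python3 - <<'E'
from h import *
read_camera('top');a=read_camera('wrist'); b=read_camera('scene');s=monitor.get_state(); print(np.round(s['eef_pos'],4),np.round(s['ft_force'],1),np.round(s['moment'],2),s['opening'])
A=cv2.resize(a[100:340,120:400],(466,400),interpolation=2); B=cv2.resize(b[130:250,115:235],(400,400),interpolation=2); save('home.png',np.hstack([A,B])[:,:800]); save('home_s.png',b)
np.save('s6.npy',b)
E
```

```text
[ 0.5955 -0.1635  0.1471] [ 0.7  0.4 -0.7] [-0.01 -0.04 -0.01] 0.08506909177488105
```

View pics/home.png

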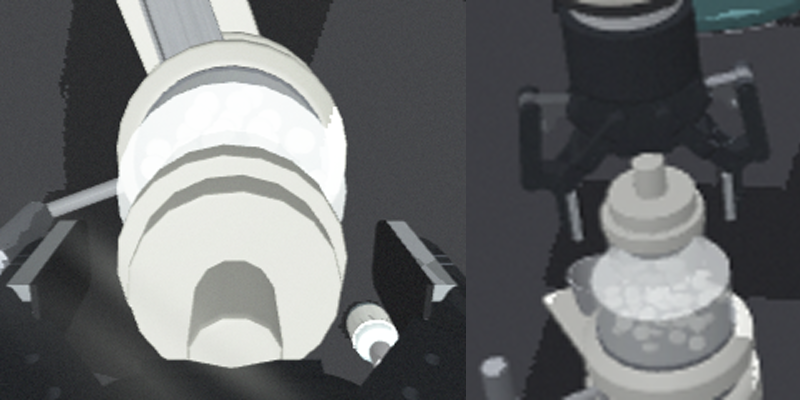

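The rim is released; the lids are seated and level in both views, with wrist force near zero. Now raise and close on the knob.

play_rows(series=[[0,0,-0.01,0,0,0,85],[0,0,-0.025,0,0,0,85],[0,0,-0.045,0,0,0,85],[0,0,-0.06,0,0,0,80],[0,0,-0.07,0,0,0,70],[0,0,-0.073,0,0,0,60],[0,0,-0.073,0,0,0,50],[0,0,-0.073,0,0,0,40]], force=30)

```text
time_s: 20.35
eef_pos: [0.5954, -0.1634, 0.1906]
eef_rot: [[-0.994, 0.111, -0.001], [0.111, 0.994, 0.0], [0.001, 0.0, -1.0]]
ft_force: [-0.3, -0.4, -0.2]
opening: 0.0401
```

```bash
python3 - <<'E'
from h import *
read_camera('top'); s=monitor.get_state(); print(np.round(s['eef_pos'],4),np.round(s['ft_force'],1),s['opening'])
w=cam('wrist'); a=read_camera('wrist'); g=cv2.cvtColor(a,cv2.COLOR_RGB2GRAY); np.save('w7.npy',a); save('w7.png',a)
print(proj(w,(.5955,-.1635,.209)),proj(w,(.5955,-.1635,.185)))
E
```

```text
[ 0.5953 -0.1634  0.1905] [0.2 0.4 0.9] 0.03996108747250962
(np.float64(256.293564086256), np.float64(252.85080849536132)) (np.float64(256.5408723831389), np.float64(232.0907469097183))
```

play_rows(series=[[0,0,0,0,0,0,32],[0,0,0,0,0,0,26],[0,0,0,0,0,0,22],[0,0,0,0,0,0,19],[0,0,0,0,0,0,16],[0,0,0,0,0,0,12],[0,0,0,0,0,0,10],[0,0,0,0,0,0,10]], force=30)

```text
time_s: 21.25
eef_pos: [0.5955, -0.1635, 0.191]
eef_rot: [[-0.994, 0.111, 0.0], [0.111, 0.994, -0.0], [-0.0, -0.0, -1.0]]
ft_force: [-1.0, 0.4, 2.0]
opening: 0.0185
```

The knob is gripped at 18.5 mm. Lifting straight up, slowly at first.

play_rows(series=[[0,0,-0.003,0,0,0,10],[0,0,-0.008,0,0,0,10],[0,0,-0.015,0,0,0,10],[0,0,-0.025,0,0,0,10],[0,0,-0.04,0,0,0,10],[0,0,-0.06,0,0,0,10],[0,0,-0.08,0,0,0,10],[0,0,-0.1,0,0,0,10]])

```text
time_s: 22.05
eef_pos: [0.5955, -0.1634, 0.2521]
eef_rot: [[-0.994, 0.111, 0.0], [0.111, 0.994, -0.0], [-0.0, -0.0, -1.0]]
ft_force: [-0.1, -0.7, -0.7]
opening: 0.0185
```

play_rows(series=[[0,0,-0.02,0,0,0,10],[0,0,-0.035,0,0,0,10],[0,0,-0.05,0,0,0,10],[0,0,-0.06,0,0,0,10],[0,0,-0.065,0,0,0,10],[0,0,-0.065,0,0,0,10],[0,0,-0.065,0,0,0,10],[0,0,-0.065,0,0,0,10]])

```text
time_s: 22.85
eef_pos: [0.5954, -0.1634, 0.2895]
eef_rot: [[-0.994, 0.111, -0.001], [0.111, 0.994, 0.0], [0.001, 0.0, -1.0]]
ft_force: [-0.3, -0.3, 0.1]
opening: 0.0183
```

```bash
python3 - <<'E'
from h import *
for i in range(4): a=read_camera('wrist')
b=read_camera('scene'); t=read_camera('top'); s=monitor.get_state(); print(s['time_s'],np.round(s['eef_pos'],4),np.round(s['ft_force'],1),s['opening'])
sc=cam('scene'); print('lid rim expected px',np.round(proj(sc,(.5955,-.1635,.166)),1),'well top',np.round(proj(sc,(.5955,-.1635,.18)),1),'grip',np.round(proj(sc,(.624,-.2715,.098)),1))
b0=np.load('scene.npy')
for n,(r0,r1,c0,c1) in dict(grip=(232,262,115,140),cup=(205,225,140,155),jar=(235,278,278,308),vial=(270,294,220,240),carton=(184,222,365,412)).items():
    R=cv2.matchTemplate(b[r0-8:r1+8,c0-8:c1+8],b0[r0:r1,c0:c1],cv2.TM_CCOEFF_NORMED); _,m,_,l=cv2.minMaxLoc(R); print(n,round(m,3),(l[0]-8,l[1]-8))
A=cv2.resize(a[130:354,120:400],(400,320),interpolation=2); B=cv2.resize(b[90:270,105:330][:, :225],(400,320),interpolation=2); save('final.png',np.hstack([A,B]))
E
```

```text
23.15 [ 0.5955 -0.1634  0.2898] [ 0.8  0.3 -0.8] 0.018368676008563057
lid rim expected px [171.5 193.7] well top [170.8 188.4] grip [125.6 238.3]
grip 0.849 (0, 0)
cup 0.921 (0, 0)
jar 1.0 (0, 0)
vial 1.0 (0, 0)
carton 1.0 (0, 0)
```

View pics/final.png

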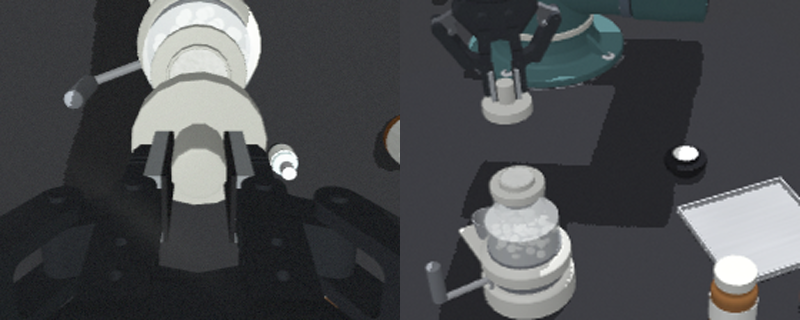

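The cap is held level 99 mm above its place. The inner lid stays seated on the mouth, and the lever, cup, jar, vial and carton are unmoved. Handing in.

```bash
python3 -c "
from station import hand_in
print(hand_in())"
```

```text
the job is handed in; nothing more can be done
None
```

The job is done and handed in; no verdict is reported back.

- **Lever:** I pushed it to the stop, where the force rose from 3 N to 22 N. It then sprang back to its starting position, with no pixel shift in the scene view.
- **Lids onto the hopper:** I carried both lids together by the inner lid's rim. The rim reached home at the predicted tool height (147.6 mm), where the downward force rose to about 12 N, and I then let go.
- **Cap:** I lifted it alone by its knob, 99 mm above its nested place, level and over the hopper. The inner lid looks seated and level in the last pictures.

**Last checks:** at about 23 s the grip was steady at 18.4 mm, and the cup, jar, vial and carton showed no pixel shift.

**What disagreed:** my first measurement of the mouth was about 2 mm off in y, because the wrist was still settling when that picture was taken. It showed as a 3.5 N sideways force with the plug just entering. I corrected it by shifting the stack about 2 mm in -y before lowering fully. At full contact there was also a sideways force of about 4.5 N in -x, which vanished when I opened the fingers. I did not measure the inner lid's final position to the millimetre; it was judged from the pictures, the contact height and the tool position.

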